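# Check a shifter's lock release and feed its tag

### The arm

A 6-joint arm with a two-finger parallel gripper is mounted at the origin on the work surface. World frame = base frame: x ahead of the robot, y to its left, z up, the work surface at z = 0. Lengths are in m, angles in rad, forces in N, time in s.
With the tool pointing down it reaches from about 0.35 to 0.85 m from the base axis. Payload 8.1 kg.
Tool frame: the origin (TCP) lies on the front face of the gripper's body, between the roots of the fingers; the fingertips stand 84 mm ahead of it and the grasp point (between the pads) lies 65 mm ahead of it; x points along the fingers, y is the direction in which the jaws open and shut, and the axes are right-handed (so a half turn about x gives the same grasp; the last joint's range is limited). The gripper opens to 93 mm and grips with 3 to 60 N. Pads are 15 mm wide; open, the fingers measure 128 mm over their backs; the gripper's body (75 mm by 188 mm) begins 65 mm behind the grasp point.
Start: joints at [-1.391, 0.13, 1.488, -0, 1.523, -0.085], TCP at [0.157, -0.579, 0.303] pointing down, gripper open.
Joint ranges: [-2.96, 2.96], [-0.89, 2.26], [0.02, 2.5], [-1.34, 4.48], [0, 2.73], [-2.66, 2.66]. Speed limits (rad/s): [2.39, 2.39, 2.79, 3.14, 3.14, 3.14].

### API

Orientations are given as a rotation vector (axis times angle).
In Python, from plant import telemetry, read_camera, camera_params, robot gives the robot as it stands.
- The arm moves only by the tool step_arm, never from a script. Its argument "commands" is a list of rows, each an object with "xyz": the shift along the tool's x, y, z in mm, a list of three; "turn": the turn, a rotation vector about the tool's x, y, z in rad, a list of three; "grip": the finger opening in mm, from 0 to 93. In form: [{"xyz": [dx, dy, dz], "turn": [ax, ay, az], "grip": grip}, ...]. A call has 1 to 12 rows; each row is the pose to reach, as a shift and turn from the pose commanded when the call began, along the tool's axes at that moment; what a row does not reach only later rows make up. A row lasts 1/8 s, in which the tool goes at most 62.5 mm and 10.7 degrees, less where a joint would pass 70% of its speed; a pose out of reach is approached as far as the arm can. A call with a gripper value outside its range is refused whole. The fingers move at their own pace and stop on an object; "force" is the grip in N (left out, the last holds). Time passes only in rows, so rows that repeat a pose let the fingers close. It gives the time, the measured TCP pose, the force and the opening at its end, in the units of the state.
- telemetry.read_state(): the state, without advancing time (a new reading comes with each control period).
- read_camera(name): name is "scene" or "top" or "wrist"; returns the picture (384x512x3 uint8, red, green, blue); there is no depth.
- camera_params(name): a dict with "mtx" (3x3 intrinsics, pixels), "rvec" (rotation vector, rad) and "tvec" (3), from world to camera coordinates, as OpenCV has them. Camera axes: x right, y down, z forward; pixel columns grow to the right and rows downward; lengths in m; the calibration is good to about 2 mm. The wrist camera is an equidistant fisheye: a pixel r from the principal point sees the ray r / f radians off the axis. A picture is of the moment at which its call begins: read the wrist's pose just before it. camera_params takes no time and is no camera call; for the wrist camera it gives the pose at the moment of the call.
- robot.close_job(): hands the job in, once; it reports no verdict.
The state is a dict: "t": time; "q": joint angles; "dq": joint speeds; "joint_torque": joint torques, N m; "tool_pos": TCP position; "orientation": TCP orientation; "force": force on the tool from outside, world axes, zero at the start; "wrist_torque": the same for the moment, N m; "opening": finger opening in m.
Only numpy, scipy, OpenCV 4.12 (cv2) and the standard library are available. Lean on these libraries where they do the work, as an engineer would, in place of code of your own. Each camera call takes 0.05 s, during which the arm holds its last target. There are 200 camera calls.

### The job

Check the lock release of the gear shifter with the taller lever: press its round plunger fully home and let it spring back up. Then press the oblong feed key on the label printer fully down, to feed that unit's tag, and let go of it. Do not press the other shifter's plunger or the printer's small round key.

Things in the scene. Friction and masses are not known exactly. Their poses are not given: they have to be found in the camera images.
- tall_release_top (a point): Centre of the top face of the black plunger (24 mm wide, grey collar) on the front (robot side) shelf of the ivory shifter base with the taller lever (tip 258 mm high). Top 74 mm above the bench; shelf 50 mm high, base 220 x 125 mm. z up, x away from the base's front; on that side lie 93 mm high walls 50 mm off, the lever 105 mm off. Springs straight down 8 mm, staying proud of its collar: 2.5 N starts it, 8 N holds it fully down. The two shifters may change places.
- low_release_top (a point): Centre of the top face of the black plunger (24 mm wide, grey collar) on the front (robot side) shelf of the ivory shifter base with the shorter lever (tip 159 mm high). Top 74 mm above the bench; shelf 50 mm high, base 220 x 125 mm. z up, x away from the base's front; on that side lie 93 mm high walls 50 mm off, the lever 105 mm off. Same plunger and base as the other; to be left alone.
- feed_top (a point): Centre of the top face of the oblong beige feed key (24 mm in x, 44 mm in y, black surround) on the 110 mm high front deck (robot side) of the beige label printer, 220 x 200 mm; 53 mm behind the key the case rises to 150 mm. Top 132 mm above the bench; z up, x to the printer's rear. Springs straight down 6 mm, staying proud: 1.2 N starts it, 4 N holds it fully down.
- pause_top (a point): Centre of the top face of the small round printer key, 16 mm across in a black 32 mm collar, on the same deck 85 mm to the left (+y) of the feed key's centre. Top 132 mm above the bench. Springs down 6 mm, 4 N; to be left alone.

How it is judged:
By the outcome, as a careful person would: the job done as asked, in the order asked, and still so for the second after the job is handed in, with the robot touching nothing.
It also fails if it takes over 48 s, if anything falls off the work surface, if the arm or the gripper's body presses on something with over 40 N, if the wrist force passes 120 N, or if a joint passes its speed limit or range.

## Working session

There is one attempt and no reset: what is moved stays moved. The work goes in short steps, Python scripts to look and compute and a tool call to move; the robot and the scene stay as the last step left them, time stands still between calls to the robot, and variables do not carry over. Pictures are saved under pics/ and viewed, about 8 in all and at most 12, crops included, and the job is handed in when it is done.

Besides the shell and the picture viewer there is one more tool, called as name(argument=value, ...), one argument or row to a line, values as JSON. step_arm: Moves the arm, as the interface text tells. Its arguments: {"type":"object","properties":{"commands":{"type":"array"},"force":{"type":"number"}},"required":["commands"]}

```bash
mkdir -p pics
cat > h.py <<'E'
import sys; sys.path.insert(0,'.')
import numpy as np, cv2
from plant import telemetry, read_camera, camera_params, robot
def save(name,f):
    im=read_camera(name); cv2.imwrite('pics/'+f,im[:,:,::-1]); return im
def atz(name,uv,z):
    p=camera_params(name); R=cv2.Rodrigues(np.array(p['rvec'],float))[0]; t=np.array(p['tvec'],float).ravel(); K=np.array(p['mtx'])
    d=R.T@np.linalg.inv(K)@np.array([uv[0],uv[1],1.]); c=-R.T@t
    return c+d*(z-c[2])/d[2]
E
python3 - <<'E'
from h import *
a=save('top','top0.png'); b=save('scene','scene0.png')
for n in('top','scene'): 
    p=camera_params(n); R=cv2.Rodrigues(np.array(p['rvec'],float))[0]; print(n,p['mtx'],-R.T@np.array(p['tvec']).ravel())
print(telemetry.read_state())
E
```

```text
top [[436.49431755   0.         262.26480001]
 [  0.         436.49431755 188.61444428]
 [  0.           0.           1.        ]] [ 0.42111535 -0.05961105  1.09661264]
scene [[469.6359598    0.         254.66707746]
 [  0.         469.6359598  200.44372199]
 [  0.           0.           1.        ]] [1.08868069 0.31220427 1.1142329 ]
{'t': 0.1, 'q': array([-1.39142535e+00,  1.31048558e-01,  1.48918944e+00, -1.48097453e-05,
        1.52299714e+00, -8.54082318e-02]), 'dq': array([-2.85008862e-05, -1.17883059e-03, -2.55180338e-03, -1.33849547e-04,
       -8.21351249e-04, -7.01589190e-04]), 'joint_torque': array([ 2.47694647e-03, -5.61340034e+01, -4.93098164e+01,  7.71067897e-02,
        2.90644518e-02, -4.21756079e-05]), 'tool_pos': array([ 0.15696204, -0.5787103 ,  0.30180392]), 'orientation': array([ 2.08065353,  0.27881244, -2.08084647]), 'force': array([ 0.48783764,  0.175599  , -0.11443527]), 'wrist_torque': array([ 0.01856006,  0.01086193, -0.03039446]), 'opening': 0.09312118111856582}
```

View pics/top0.png

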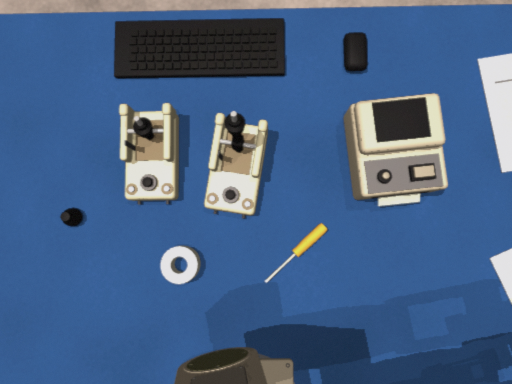

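View pics/scene0.png

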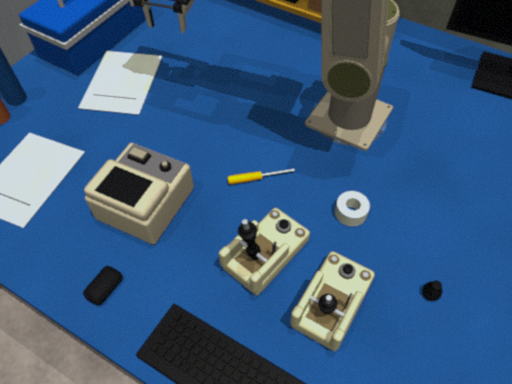

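The top picture shows two shifters, with plungers at about (148,182) and (231,195). The printer's feed key is at about (424,172) and its round key at about (384,176). The middle shifter looks taller. I'll zoom in to confirm.

Run:
```python
from h import *
a=cv2.imread('pics/top0.png'); b=cv2.imread('pics/scene0.png')
r=lambda im,x,y,w,h:cv2.resize(im[y:y+h,x:x+w],None,fx=4,fy=4,interpolation=cv2.INTER_CUBIC)
c1=np.hstack([r(a,105,150,100,70),r(a,190,150,100,70)]); 
c2=np.hstack([r(a,350,135,100,80),r(b,215,200,100,80)])
cv2.imwrite('pics/c.png',np.vstack([c1,c2]))
for n,uv,z in [('top',(148,182.5),.074),('top',(230.5,195),.074),('top',(424,172),.132),('top',(384,176),.132),('scene',(347,270),.074),('scene',(284,226),.074),('scene',(139,156),.132),('scene',(165,167),.132)]: print(n,uv,atz(n,uv,z).round(4))
# lever tips
for nm,ut,us in (('left',(143,127),(327,302)),('mid',(235,122),(247,230))):
  for z in (.159,.258): print(nm,z,atz('top',ut,z-.012).round(3),atz('scene',us,z-.012).round(3))
```

```text
top (148, 182.5) [0.5351 0.2294 0.074 ]
top (230.5, 195) [0.5028 0.0339 0.074 ]
top (424, 172) [ 0.5437 -0.4003  0.132 ]
top (384, 176) [ 0.536 -0.312  0.132]
scene (347, 270) [0.5444 0.2342 0.074 ]
scene (284, 226) [0.5137 0.0417 0.074 ]
scene (139, 156) [ 0.5536 -0.3898  0.132 ]
scene (165, 167) [ 0.5479 -0.3057  0.132 ]
left 0.159 [0.651 0.222 0.147] [0.675 0.235 0.147]
left 0.258 [0.627 0.192 0.246] [0.717 0.243 0.246]
mid 0.159 [0.659 0.016 0.147] [ 0.609 -0.01   0.147]
mid 0.258 [0.635 0.009 0.246] [0.658 0.023 0.246]
```

View pics/c.png

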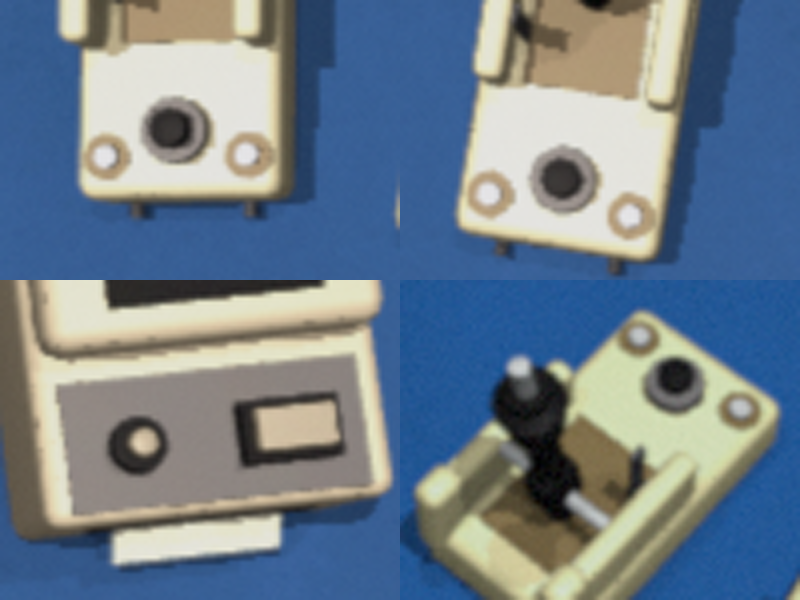

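The middle shifter is the tall one: the two views of its lever agree near 0.25 m, while the left one's agree near 0.16 m. Next I'll work out the hover move over its plunger, with the jaws across the base.

```bash
cat >> h.py <<'E'
from scipy.spatial.transform import Rotation as Ro
def plan(x,y,tipz,yaw,half=0):
    """shift (mm) and turn from the current measured pose to tips at x,y,tipz, jaws along y rotated by yaw deg"""
    s=telemetry.read_state(); R=Ro.from_rotvec(s['orientation']).as_matrix()
    th=np.radians(yaw); yy=np.array([-np.sin(th),np.cos(th),0.])
    if R[:,1]@yy<0: yy=-yy
    X=np.array([0,0,-1.]); G=np.column_stack([X,yy,np.cross(X,yy)])
    d=R.T@(np.array([x,y,tipz+.084])-s['tool_pos'])*1000
    print('t',s['t'],'pos',s['tool_pos'].round(4),'tip',(s['tool_pos']+R[:,0]*.084).round(4),'F',s['force'].round(2),'open',round(s['opening'],4))
    print('xyz',d.round(1),'turn',Ro.from_matrix(R.T@G).as_rotvec().round(4), 'q',s['q'].round(2))
E
python3 - <<'E'
from h import *
print(Ro.from_rotvec(telemetry.read_state()['orientation']).as_matrix().round(3))
print(atz('scene',(284.2,224),.074),atz('top',(230.5,195),.074),atz('top',(424.2,171),.132))
plan(.503,.034,.13,-8.9)
E
```

```text
[[-0.     0.262 -0.965]
 [ 0.002 -0.965 -0.262]
 [-1.    -0.002 -0.   ]]
[0.50816518 0.03920449 0.074     ] [0.50284806 0.03386797 0.074     ] [ 0.54593996 -0.40088053  0.132     ]
t 0.1 pos [ 0.157  -0.5787  0.3018] tip [ 0.1569 -0.5786  0.2178] F [ 0.49  0.18 -0.11] open 0.0931
xyz [  88.7 -500.7 -494.3] turn [4.201e-01 2.000e-04 1.600e-03] q [-1.39  0.13  1.49 -0.    1.52 -0.09]
```

step_arm(
  commands=[
    {"xyz": [0, -60, -60], "turn": [0.05, 0, 0], "grip": 0},
    {"xyz": [0, -100, -100], "turn": [0.1, 0, 0], "grip": 0},
    {"xyz": [0, -140, -140], "turn": [0.15, 0, 0], "grip": 0},
    {"xyz": [0, -180, -180], "turn": [0.2, 0, 0], "grip": 0},
    {"xyz": [0, -220, -220], "turn": [0.25, 0, 0], "grip": 0},
    {"xyz": [0, -260, -260], "turn": [0.3, 0, 0], "grip": 0},
    {"xyz": [0, -300, -300], "turn": [0.35, 0, 0], "grip": 0},
    {"xyz": [0, -340, -340], "turn": [0.4, 0, 0], "grip": 0},
    {"xyz": [0, -380, -380], "turn": [0.42, 0, 0], "grip": 0},
    {"xyz": [0, -420, -420], "turn": [0.42, 0, 0], "grip": 0},
    {"xyz": [0, -460, -455], "turn": [0.42, 0, 0], "grip": 0},
    {"xyz": [0, -500, -490], "turn": [0.42, 0, 0], "grip": 0},
  ],
)

```text
t: 1.6
tool_pos: [0.4995, 0.0336, 0.3024]
orientation: [-2.141, 0.166, 2.141]
force: [0.0, -0.3, 0.2]
opening: 0.0008
```

Run:
```python
from h import *
plan(.505,.036,.11,-8.9)
p=camera_params('wrist'); print(p)
im=save('wrist','w1.png')
```

```text
t 1.6 pos [0.4995 0.0336 0.3024] tip [0.4994 0.0335 0.2184] F [ 0.04 -0.3   0.17] open 0.0008
xyz [108.4  -3.3  -5.1] turn [ 0.0004  0.0003 -0.0002] q [-0.04 -0.14  1.76 -0.    1.52  1.69]
{'mtx': array([[297.31863964,   0.        , 253.79078236],
       [  0.        , 297.31863964, 194.47306484],
       [  0.        ,   0.        ,   1.        ]]), 'rvec': array([-1.90873003,  2.23085127,  0.32377148]), 'tvec': array([0.11040149, 0.43470862, 0.52943069])}
```

View pics/w1.png

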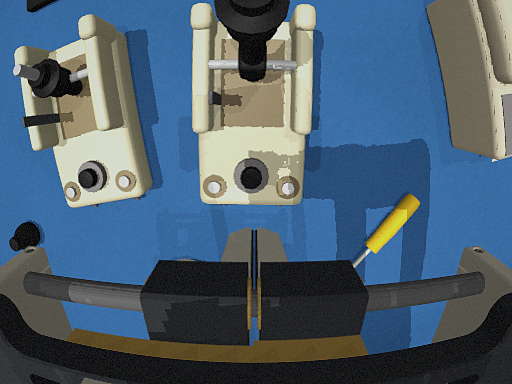

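The wrist view shows the target plunger top at about (251,178), with the tall lever right above it. The low shifter's plunger is at (92,176), and the feed deck is out of frame to the right. Next I'll cast the plunger ray through the fisheye model.

```bash
cat >> h.py <<'E'
def fish(uv,z,p):
    R=cv2.Rodrigues(np.array(p['rvec'],float))[0]; t=np.array(p['tvec'],float).ravel(); K=np.array(p['mtx'])
    n=cv2.fisheye.undistortPoints(np.array([[uv]],float),K,np.zeros(4))[0,0]
    d=R.T@np.array([n[0],n[1],1.]); c=-R.T@t; return c+d*(z-c[2])/d[2]
def fproj(X,p):
    return cv2.fisheye.projectPoints(np.array([[X]],float),np.array(p['rvec'],float),np.array(p['tvec'],float),np.array(p['mtx']),np.zeros(4))[0][0,0]
E
python3 - <<'E'
from h import *
p=camera_params('wrist'); im=cv2.imread('pics/w1.png')
g=im[155:200,230:275].max(axis=2); m=(g<55).astype(np.uint8)
n,l,s,c=cv2.connectedComponentsWithStats(m); i=1+s[1:,4].argmax(); print(s[i],c[i]+[230,155])
cv2.imwrite('pics/w1c.png',cv2.resize(im[150:210,200:310],None,fx=6,fy=6,interpolation=cv2.INTER_CUBIC))
print(fish((251,178),.074,p),fish((94,176),.074,p))
# front screws for yaw / midline
print(fish((213.5,187),.05,p),fish((288.5,188),.05,p))
E
```

```text
[ 11  11  21  23 379] [250.92084433 177.23218997]
[0.50716059 0.0414189  0.074     ] [0.53971838 0.22478006 0.074     ]
[0.49766129 0.08760017 0.05      ] [0.48318475 0.00116823 0.05      ]
```

View pics/w1c.png

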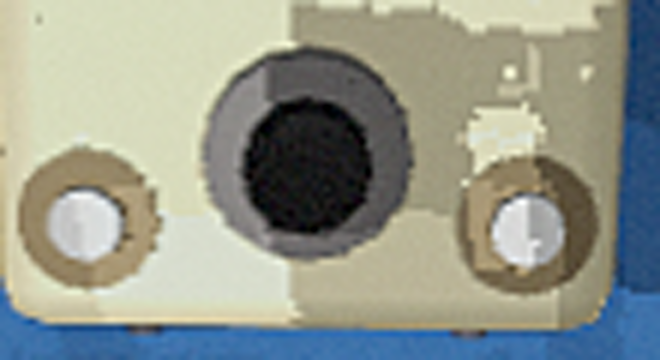

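Wrist, scene and top estimates agree to within a few mm, about (0.507, 0.039). That's well inside the 24 mm plunger.

```bash
python3 -c "
from h import *
plan(.507,.039,.074,-9.4)"
```

```text
t 1.65 pos [0.5009 0.0384 0.3022] tip [0.5009 0.0387 0.2182] F [-3.35  4.15 -0.08] open 0.0005
xyz [144.2  -1.   -6. ] turn [ 0.0116 -0.      0.0035] q [-0.03 -0.14  1.76  0.    1.52  1.7 ]
```

step_arm(
  commands=[
    {"xyz": [30, -5.5, -5.5], "turn": [0, 0, 0], "grip": 0},
    {"xyz": [60, -5.5, -5.5], "turn": [0, 0, 0], "grip": 0},
    {"xyz": [90, -5.5, -5.5], "turn": [0, 0, 0], "grip": 0},
    {"xyz": [115, -5.5, -5.5], "turn": [0, 0, 0], "grip": 0},
    {"xyz": [130, -5.5, -5.5], "turn": [0, 0, 0], "grip": 0},
    {"xyz": [130, -5.5, -5.5], "turn": [0, 0, 0], "grip": 0},
    {"xyz": [130, -5.5, -5.5], "turn": [0, 0, 0], "grip": 0},
    {"xyz": [130, -5.5, -5.5], "turn": [0, 0, 0], "grip": 0},
  ],
)

```text
t: 2.65
tool_pos: [0.5062, 0.0363, 0.1741]
orientation: [-2.143, 0.166, 2.138]
force: [0.2, 0.3, 0.3]
opening: 0.0007
```

Run:
```python
from h import *
p=camera_params('wrist'); plan(.5055,.0365,.074,-9.2)
im=save('wrist','w2.png')
s=telemetry.read_state(); print(s['dq'].round(4))
print('proj',fproj([.5055,.0365,.074],p))
cv2.imwrite('pics/w2c.png',cv2.resize(im[120:300,140:380,::-1],None,fx=3,fy=3))
```

```text
t 2.65 pos [0.5062 0.0363 0.1741] tip [0.5064 0.0363 0.0901] F [0.2  0.34 0.35] open 0.0007
xyz [16.1 -0.1  0.7] turn [ 0.0054 -0.0021  0.0003] q [-0.03 -0.02  1.89  0.    1.27  1.7 ]
[ 0.0004  0.0026  0.005  -0.0002 -0.0015 -0.0017]
proj [253.89795672 232.38839958]
```

View pics/w2c.png

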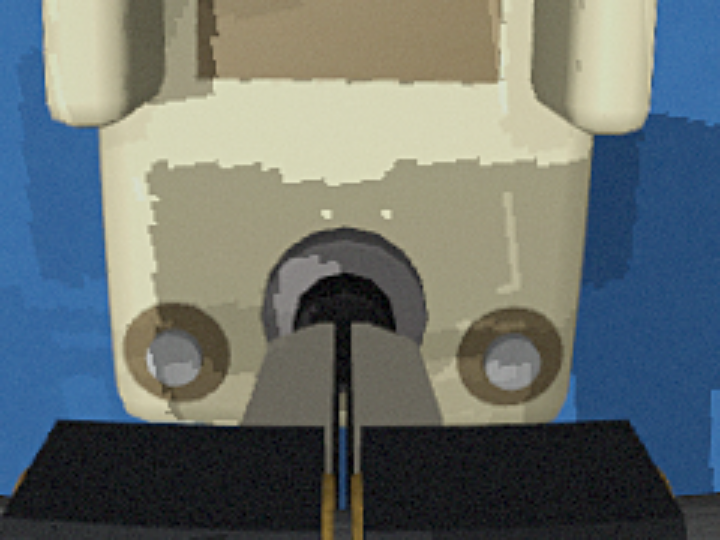

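The fingers are centred sideways on the plunger, whose top centre is near (255,227) in the full frame. They sit about 3 mm short in x, so I'll nudge forward and press.

step_arm(
  commands=[
    {"xyz": [8, 0, -3], "turn": [0, 0, 0], "grip": 0},
    {"xyz": [14, 0, -3], "turn": [0, 0, 0], "grip": 0},
    {"xyz": [17, 0, -3], "turn": [0, 0, 0], "grip": 0},
    {"xyz": [20, 0, -3], "turn": [0, 0, 0], "grip": 0},
    {"xyz": [22, 0, -3], "turn": [0, 0, 0], "grip": 0},
    {"xyz": [23, 0, -3], "turn": [0, 0, 0], "grip": 0},
    {"xyz": [23, 0, -3], "turn": [0, 0, 0], "grip": 0},
    {"xyz": [23, 0, -3], "turn": [0, 0, 0], "grip": 0},
  ],
)

```text
t: 3.7
tool_pos: [0.5084, 0.0358, 0.1503]
orientation: [-2.141, 0.166, 2.141]
force: [-3.6, 0.2, 8.0]
opening: 0.0005
```

step_arm(
  commands=[
    {"xyz": [1, 0, 0], "turn": [0, 0, 0], "grip": 0},
    {"xyz": [2, 0, 0], "turn": [0, 0, 0], "grip": 0},
    {"xyz": [2, 0, 0], "turn": [0, 0, 0], "grip": 0},
    {"xyz": [2, 0, 0], "turn": [0, 0, 0], "grip": 0},
  ],
)

```text
t: 4.2
tool_pos: [0.5086, 0.0358, 0.1501]
orientation: [-2.141, 0.166, 2.14]
force: [-11.7, 0.5, 24.2]
opening: 0.0004
```

The plunger is hard on its stop: force rose from 8 to 24 N with 0.2 mm of motion. Now I'll lift off.

step_arm(
  commands=[
    {"xyz": [-4, 0, 0], "turn": [0, 0, 0], "grip": 0},
    {"xyz": [-10, 0, 0], "turn": [0, 0, 0], "grip": 0},
    {"xyz": [-25, 0, 0], "turn": [0, 0, 0], "grip": 0},
    {"xyz": [-55, 0, 0], "turn": [0, 0, 0], "grip": 0},
    {"xyz": [-100, 0, 0], "turn": [0, 0, 0], "grip": 0},
    {"xyz": [-150, 0, 0], "turn": [0, 0, 0], "grip": 0},
    {"xyz": [-155, 0, 0], "turn": [0, 0, 0], "grip": 0},
    {"xyz": [-155, 0, 0], "turn": [0, 0, 0], "grip": 0},
    {"xyz": [-155, 0, 0], "turn": [0, 0, 0], "grip": 0},
  ],
)

```text
t: 5.32
tool_pos: [0.5076, 0.0359, 0.301]
orientation: [-2.138, 0.167, 2.144]
force: [0.4, 0.6, 0.5]
opening: 0.0004
```

Run:
```python
from h import *
p=camera_params('wrist')
im=save('wrist','w3.png'); plan(.546,-.398,.22,6.2)
cv2.imwrite('pics/w3c.png',cv2.resize(im[130:230,180:320,::-1],None,fx=4,fy=4))
for z in (.066,.074): print(fproj([.5075,.0365,z],p))
```

```text
t 5.375 pos [0.5076 0.0359 0.3009] tip [0.5073 0.0359 0.2169] F [-0.56 -0.23 -0.62] open 0.0006
xyz [  -3.3  422.7 -105. ] turn [-0.2635  0.0031  0.    ] q [-0.03 -0.11  1.74  0.    1.52  1.7 ]
[253.26217988 181.21650468]
[253.25506367 183.04262884]
```

View pics/w3c.png

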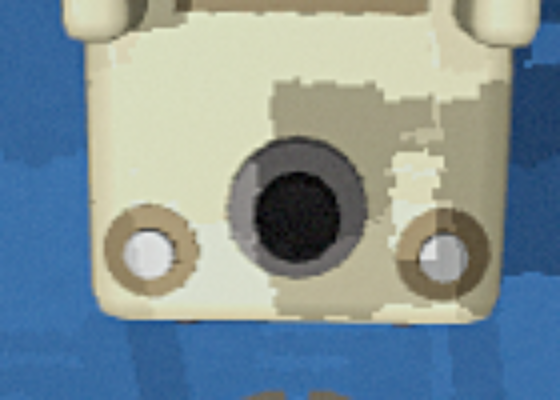

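The plunger has sprung back to its earlier look: same disc size, centred at about (254,184). Now I'll move over the printer's feed key.

step_arm(
  commands=[
    {"xyz": [0, 30, -5], "turn": [-0.03, 0, 0], "grip": 0},
    {"xyz": [0, 80, -20], "turn": [-0.06, 0, 0], "grip": 0},
    {"xyz": [0, 130, -35], "turn": [-0.1, 0, 0], "grip": 0},
    {"xyz": [0, 180, -48], "turn": [-0.14, 0, 0], "grip": 0},
    {"xyz": [0, 230, -60], "turn": [-0.18, 0, 0], "grip": 0},
    {"xyz": [0, 280, -72], "turn": [-0.22, 0, 0], "grip": 0},
    {"xyz": [0, 330, -84], "turn": [-0.25, 0, 0], "grip": 0},
    {"xyz": [0, 370, -95], "turn": [-0.264, 0, 0], "grip": 0},
    {"xyz": [0, 400, -102], "turn": [-0.264, 0, 0], "grip": 0},
    {"xyz": [0, 420, -108], "turn": [-0.264, 0, 0], "grip": 0},
    {"xyz": [0, 420, -108], "turn": [-0.264, 0, 0], "grip": 0},
    {"xyz": [0, 420, -108], "turn": [-0.264, 0, 0], "grip": 0},
  ],
)

```text
t: 6.88
tool_pos: [0.55, -0.395, 0.3016]
orientation: [2.165, 0.12, -2.167]
force: [-0.5, -0.3, -1.4]
opening: 0.0003
```

step_arm(
  commands=[
    {"xyz": [20, 0, 0], "turn": [0, 0, 0], "grip": 0},
    {"xyz": [40, 0, 0], "turn": [0, 0, 0], "grip": 0},
    {"xyz": [50, 0, 0], "turn": [0, 0, 0], "grip": 0},
    {"xyz": [50, 0, 0], "turn": [0, 0, 0], "grip": 0},
    {"xyz": [50, 0, 0], "turn": [0, 0, 0], "grip": 0},
    {"xyz": [50, 0, 0], "turn": [0, 0, 0], "grip": 0},
  ],
)

```text
t: 7.62
tool_pos: [0.5505, -0.3961, 0.2538]
orientation: [2.166, 0.117, -2.164]
force: [0.9, 0.5, 0.4]
opening: 0.0007
```

Run:
```python
from h import *
p=camera_params('wrist')
im=save('wrist','w4.png'); plan(.549,-.396,.132,6.2)
cv2.imwrite('pics/w4c.png',cv2.resize(im[100:300,120:380,::-1],None,fx=3,fy=3))
print(fproj([.549,-.396,.132],p)); np.save('p4.npy',p,allow_pickle=True)
```

```text
t 7.675 pos [ 0.5504 -0.3961  0.2537] tip [ 0.5505 -0.3962  0.1697] F [0.13 0.27 0.8 ] open 0.0003
xyz [37.7 -0.3  1.5] turn [ 0.0005 -0.0011 -0.0011] q [-0.7   0.36  1.31  0.    1.47  0.76]
[253.41132852 221.29859711]
```

View pics/w4c.png

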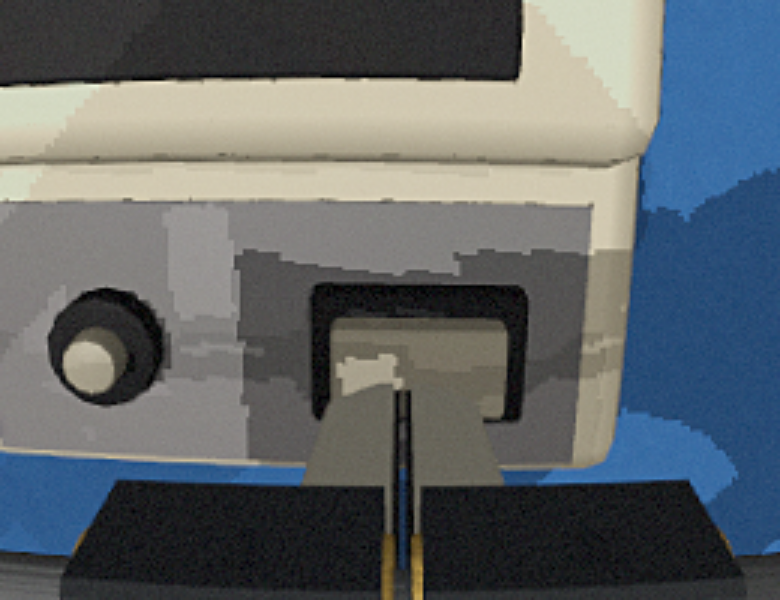

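The wrist view shows the feed key's top face centred near (259,225) in the full frame. The round key is well to the left, at (150,222).

Run:
```python
from h import *
p=np.load('p4.npy',allow_pickle=True).item()
for uv in ((259.3,225),(230,210),(289,210),(259,206),(150,222)): print(uv,fish(uv,.132,p).round(4))
x=fish((259.3,225),.132,p); plan(x[0],x[1],.132,6.2)
```

```text
(259.3, 225) [ 0.5465 -0.4006  0.132 ]
(230, 210) [ 0.5559 -0.3782  0.132 ]
(289, 210) [ 0.5605 -0.4208  0.132 ]
(259, 206) [ 0.5612 -0.3987  0.132 ]
(150, 222) [ 0.539  -0.3173  0.132 ]
t 7.675 pos [ 0.5504 -0.3961  0.2537] tip [ 0.5505 -0.3962  0.1697] F [0.13 0.27 0.8 ] open 0.0003
xyz [37.7  4.   4.4] turn [ 0.0005 -0.0011 -0.0011] q [-0.7   0.36  1.31  0.    1.47  0.76]
```

step_arm(
  commands=[
    {"xyz": [12, 4, 2.5], "turn": [0, 0, 0], "grip": 0},
    {"xyz": [25, 4, 2.5], "turn": [0, 0, 0], "grip": 0},
    {"xyz": [33, 4, 2.5], "turn": [0, 0, 0], "grip": 0},
    {"xyz": [37, 4, 2.5], "turn": [0, 0, 0], "grip": 0},
    {"xyz": [40, 4, 2.5], "turn": [0, 0, 0], "grip": 0},
    {"xyz": [42, 4, 2.5], "turn": [0, 0, 0], "grip": 0},
    {"xyz": [43, 4, 2.5], "turn": [0, 0, 0], "grip": 0},
    {"xyz": [43, 4, 2.5], "turn": [0, 0, 0], "grip": 0},
    {"xyz": [43, 4, 2.5], "turn": [0, 0, 0], "grip": 0},
  ],
)

```text
t: 8.8
tool_pos: [0.5482, -0.4001, 0.2104]
orientation: [2.166, 0.118, -2.165]
force: [-2.2, 1.8, 5.1]
opening: 0.0003
```

step_arm(
  commands=[
    {"xyz": [1, 0, 0], "turn": [0, 0, 0], "grip": 0},
    {"xyz": [2, 0, 0], "turn": [0, 0, 0], "grip": 0},
    {"xyz": [2, 0, 0], "turn": [0, 0, 0], "grip": 0},
    {"xyz": [2, 0, 0], "turn": [0, 0, 0], "grip": 0},
  ],
)

```text
t: 9.3
tool_pos: [0.5483, -0.4001, 0.2102]
orientation: [2.166, 0.117, -2.164]
force: [-5.8, 6.0, 15.6]
opening: 0.0005
```

The feed key is bottomed: 15.6 N, tips at 0.126, no further travel. Releasing and retreating.

step_arm(
  commands=[
    {"xyz": [-4, 0, 0], "turn": [0, 0, 0], "grip": 0},
    {"xyz": [-10, 0, 0], "turn": [0, 0, 0], "grip": 0},
    {"xyz": [-25, 0, 0], "turn": [0, 0, 0], "grip": 0},
    {"xyz": [-45, 0, 0], "turn": [0, 0, 0], "grip": 0},
    {"xyz": [-70, 0, 0], "turn": [0, 0, 0], "grip": 0},
    {"xyz": [-90, 0, 0], "turn": [0, 0, 0], "grip": 0},
    {"xyz": [-90, 0, 40], "turn": [0, 0, 0], "grip": 0},
    {"xyz": [-90, 0, 80], "turn": [0, 0, 0], "grip": 0},
    {"xyz": [-90, 0, 80], "turn": [0, 0, 0], "grip": 0},
    {"xyz": [-90, 0, 80], "turn": [0, 0, 0], "grip": 0},
  ],
)

```text
t: 10.55
tool_pos: [0.469, -0.4089, 0.2987]
orientation: [2.167, 0.117, -2.164]
force: [-0.3, 0.1, -0.1]
opening: 0.0002
```

Run:
```python
from h import *
w=save('wrist','w5.png')[:,:,::-1]; s=save('scene','s5.png')[:,:,::-1]
print(telemetry.read_state()['force'])
f=lambda im,x,y:cv2.resize(im[y:y+150,x:x+200],(400,300),interpolation=cv2.INTER_CUBIC)
s0=cv2.imread('pics/scene0.png')
cv2.imwrite('pics/fin.png',np.vstack([np.hstack([f(w,160,60),f(w,0,60)]),np.hstack([f(s,180,180),f(s0,180,180)])]))
```

```text
[ 0.39122194 -0.45738033 -0.77295038]
```

View pics/fin.png

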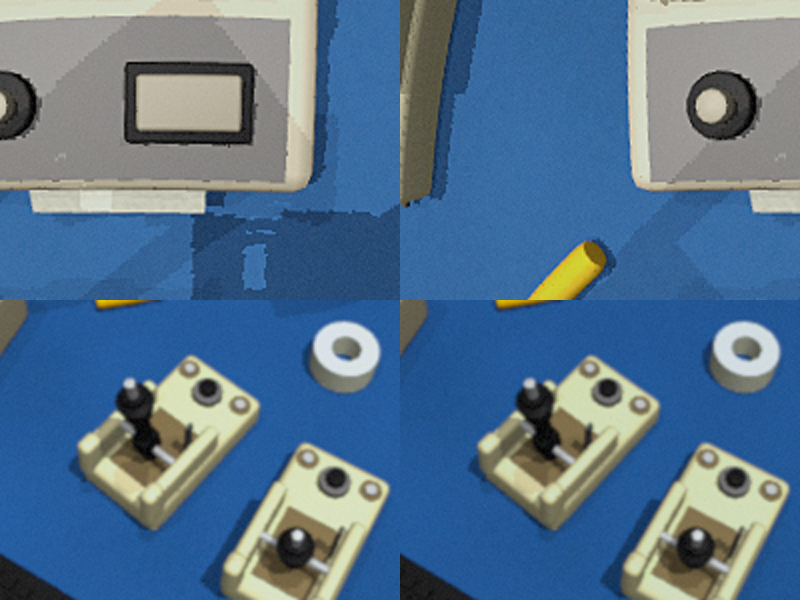

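The final views show the feed key back up in its surround and the round key untouched. Both shifters look the same as at the start, and the arm is clear.

```bash
python3 -c "
from h import *
print(robot.close_job())"
```

```text
the job is handed in; nothing more can be done
None
```

Both presses are done in the order asked, and the job is handed in at about 10.6 s of the 48 s allowed.

- **Shifter plunger:** I pressed the plunger of the middle shifter, which the two camera views showed has the taller lever. It stopped hard with the fingertips at 66 mm: force rose from 8 to 24 N with 0.2 mm of motion. A wrist picture after release showed it back up.
- **Feed key:** It stopped hard with the fingertips at 126 mm, and force rose from 5 to 16 N with 0.2 mm of motion. I let go and backed off, and the final picture showed it back up.
- **Left alone:** The other plunger and the small round key were not touched. Both shifters look the same as at the start.
- **State at hand-in:** The arm was clear of everything, with the measured force near zero.

**Disagreements between checks:** The first position estimates for the plunger differed by up to about 7 mm between cameras. Part of that was a wrist reading taken while the arm was still settling. I corrected by 3–4 mm from close-up views before each press. The pictures don't clearly show whether the tag advanced.

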